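# Blue glass sample into its display stand

### The job

In this glassware shop, take the blue glass sample plate out of the sample rack and slide it upright down into the slot of the dark wooden display stand beside the blue bowl, until it is fully home. Keep hold of it until it is well down in the slot, do not drop it in, then let go; leave the amber and green plates standing where they are in the rack.

Things in the scene. Friction and masses are not known exactly. Their poses are not given: they have to be found in the camera images.
- blue_plate (a point): Centre (half-way up) of the loose, opaque cobalt-blue glass plate: 90 mm wide (own x), 12 mm thick (own y), 100 mm tall (own z, up), about 0.27 kg. Starts upright in any one of three parallel grooves, 85 mm apart along own y, of a fixed light-wood rack (120 x 225 mm, groove floors 8 mm and top 34 mm above the table). Grip its upper part from above across the 12 mm.
- amber_plate (a point): Centre of the amber (orange-yellow, opaque) plate, same size and axes as the blue one, standing in another groove of the rack. Not to be disturbed.
- green_plate (a point): Centre of the green plate, same size and axes as the blue one, standing in the third groove. Not to be disturbed.
- slot (a point): Centre of the slot's floor, 12 mm above the table, in the fixed dark-wood stand. Slot 98 mm long (own x), 16 mm wide (own y), open upward; mouth (stand's top) 39 mm above this point, its top 12 mm flared by 5 mm a side (brass). Block 130 x 70 mm. Blue bowl, 84 mm across, rim 54 mm above the table, fixed 120 mm along own +x. Plate home: its centre 50 mm above this point; either face either way.
Not all that is in view belongs to the job. What is shaped like the part that bears blue_plate but pink or red is not meant.

How it is judged:
By the outcome, as a careful person would: the job done as asked, in the order asked, and still so for the second after the job is handed in, with the robot touching nothing.
It also fails if it takes over 38 s, if anything falls off the work surface, if the arm or the gripper's body presses on something with over 40 N, if the wrist force passes 120 N, or if a joint passes its speed limit or range.

### The arm

A 6-joint arm with a two-finger parallel gripper is mounted at the origin on the work surface. World frame = base frame: x ahead of the robot, y to its left, z up, the work surface at z = 0. Lengths are in m, angles in rad, forces in N, time in s.
With the tool pointing down it reaches from about 0.375 to 0.9 m from the base axis. Payload 3.1 kg.
Tool frame: the origin (TCP) lies midway between the tips of the shut fingers; the grasp point (between the pads) lies 19 mm behind it (manip.hold_point_z is the distance from the TCP to the grasp point, in m); z points along the fingers, y is the direction in which the jaws open and shut (so a half turn about z gives the same grasp; the last joint's range is limited). The gripper opens to 85 mm and grips with 20 to 120 N. Pads are 22 mm wide; open, the fingers measure 114 mm over their backs; the gripper's body (76 mm by 85 mm) begins 54 mm behind the grasp point. The pads swing forward as they close: fully open they stand 13 mm farther back than shut.
Start: joints at [-1.438, 0.527, 1.433, -0, 1.181, -0.178], TCP at [0.192, -0.595, 0.231] pointing down, gripper open.
Joint ranges: [-3.08, 3.08], [-0.75, 2.2], [0.22, 2.44], [-1.43, 4.57], [0, 2.65], [-2.85, 2.85]. Speed limits (rad/s): [2.79, 2.79, 3.14, 3.14, 3.14, 3.14].

### API

Orientations are given as a unit quaternion [x, y, z, w].
In Python, from station import manip gives the robot as it stands.
- The arm moves only by the tool drive_tool, never from a script. Its argument "motion" is one flat list of numbers, 7 for each row, row after row: the shift along the tool's x, y, z in mm, then the turn, a rotation vector about the tool's x, y, z in degrees, then the finger opening in mm, from 0 to 85.4. A call has 1 to 8 rows; each row is the pose to reach, as a shift and turn from the pose measured when the call began, along the tool's axes at that moment; what a row does not reach only later rows make up. A row lasts 1/8 s, in which the tool goes at most 62.5 mm and 10.7 degrees, less where a joint would pass 70% of its speed; a pose out of reach is approached as far as the arm can. A call with a gripper value outside its range is refused whole. The fingers move at their own pace and stop on an object; "force" is the grip in N (left out, the last holds). Time passes only in rows, so rows that repeat a pose let the fingers close. It gives the time, the measured TCP pose, the force and the opening at its end, in the units of the state.
- manip.sense(): the state, without advancing time (a new reading comes with each control period).
- manip.snapshot(name): name is "scene" or "top"; returns a dict with "color" (480x640x3 uint8, red, green, blue), "fx", "fy", "cx", "cy" (pixels), "k1" (the pictures are not rectified: a ray, as slopes to the right and down, at radius r is drawn at 1 + k1 r^2 times it, then the intrinsics apply), "view" (4x4, takes a point from world to camera coordinates). Camera axes: x right, y up, looking along -z (the intrinsics and any distortion apply to the point x, -y, -z); pixel columns grow to the right and rows downward; lengths in m; the calibration is good to about 2 mm. A picture is of the moment at which its call begins. There is no depth.
- manip.sign_off(): hands the job in, once; it reports no verdict.
The state is a dict: "t": time; "q": joint angles; "qd": joint speeds; "tau": joint torques, N m; "tcp_pos": TCP position; "tool_rot": TCP orientation; "force": force on the tool from outside, world axes, zero at the start; "ft_torque": the same for the moment, N m; "finger_gap": opening from 0.0 (shut) to 1.0 (fully open).
Only numpy, scipy, OpenCV 4.12 (cv2) and the standard library are available. Lean on these libraries where they do the work, as an engineer would, in place of code of your own. Each camera call takes 0.05 s, during which the arm holds its last target.

## Working session

There is one attempt and no reset: what is moved stays moved. The work goes in short steps, Python scripts to look and compute and a tool call to move; the robot and the scene stay as the last step left them, time stands still between calls to the robot, and variables do not carry over. Pictures are saved under pics/ and viewed, and the job is handed in when it is done.

Besides the shell and the picture viewer there is one more tool, called after "Request:" as name(argument=value, ...) on one line, values as JSON. drive_tool: Moves the arm, as the interface text tells. Its arguments: {"type":"object","properties":{"motion":{"type":"array","items":{"type":"number"}},"force":{"type":"number"}},"required":["motion"]}

```bash
ls; mkdir -p pics; python3 - <<'E'
from station import manip
import cv2,pickle
for n in("scene","top"):
    s=manip.snapshot(n); cv2.imwrite(f"pics/{n}0.png",s["color"][:,:,::-1]); pickle.dump(s,open(f"{n}0.pkl","wb"))
    print(n,s["fx"],s["fy"],s["cx"],s["cy"],s["k1"]);print(s["view"])
print(manip.sense(),manip.hold_point_z)
E
```

```text
pics
scene 501.6688004313108 501.6688004313108 317.7040100903334 242.96788645730743 -0.05217961318645865
[[-0.8676042   0.49703101 -0.01493727  0.39849377]
 [-0.40086544 -0.68133427  0.61244633  0.15677093]
 [ 0.29422754  0.53734885  0.79037103 -1.09322809]
 [ 0.          0.          0.          1.        ]]
top 609.2049140986865 609.2049140986865 313.1539296882407 245.00708207580757 -0.07382448587390628
[[-0.00823716 -0.99966938  0.02435731  0.00439113]
 [ 0.99423229 -0.00558277  0.10710265 -0.46019434]
 [-0.10693126  0.02509905  0.99394957 -1.23172337]
 [ 0.          0.          0.          1.        ]]
{'t': 0.1, 'q': array([-1.43750554e+00,  5.28393518e-01,  1.43379361e+00, -1.54416143e-05,
        1.18140267e+00, -1.78473532e-01]), 'qd': array([ 0.0002922 , -0.00098386, -0.00409988,  0.0001757 , -0.00149552,
       -0.00047784]), 'tau': array([-1.48718536e-04, -4.43305278e+01, -1.78586519e+01, -1.99237620e-04,
        3.89293258e-03, -1.01039748e-05]), 'tcp_pos': array([ 0.19166265, -0.59419813,  0.23041281]), 'tool_rot': array([ 9.87874010e-01,  1.55254449e-01,  1.54190470e-05, -9.98475203e-04]), 'force': array([ 0.10616095, -0.44307364,  0.44994278]), 'ft_torque': array([-0.06766846,  0.05822817, -0.05024076]), 'finger_gap': 1.0000161393198712} 0.0187
```

View pics/scene0.png

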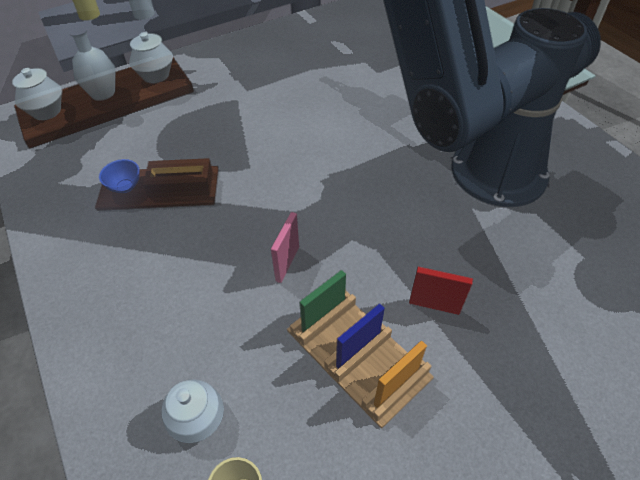

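View pics/top0.png

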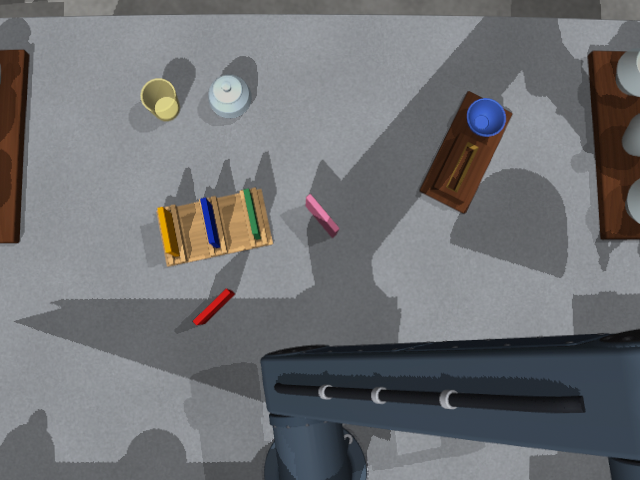

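The blue plate is in the middle groove at top (209,222) and scene (360,336). The pink plate at top (322,215) and the red one at (213,307) are decoys, standing or lying outside the rack. The dark stand next to the blue bowl is at top (465,165). I'll confirm all of this in enlarged crops.

```bash
python3 - <<'E'
import cv2
t=cv2.imread("pics/top0.png");s=cv2.imread("pics/scene0.png")
def crop(im,x,y,w,h,f,n):
    c=cv2.resize(im[y:y+h,x:x+w],None,fx=f,fy=f,interpolation=cv2.INTER_CUBIC)
    for i in range(0,w,10):
        cv2.line(c,(i*f,0),(i*f,4 if i%50 else 12),(255,255,255),1)
        if i%20==0: cv2.putText(c,str(x+i),(i*f,20),0,.4,(255,255,255),1)
    for i in range(0,h,10):
        cv2.line(c,(0,i*f),(6,i*f),(255,255,255),1)
        if i%20==0: cv2.putText(c,str(y+i),(8,i*f+4),0,.4,(255,255,255),1)
    cv2.imwrite(n,c)
crop(t,145,175,140,100,5,"pics/c1.png")
crop(t,415,85,110,135,4,"pics/c2.png")
crop(s,285,255,160,175,3,"pics/c3.png")
crop(s,90,145,140,70,5,"pics/c4.png")
E
```

```text
(no output)
```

View pics/c1.png

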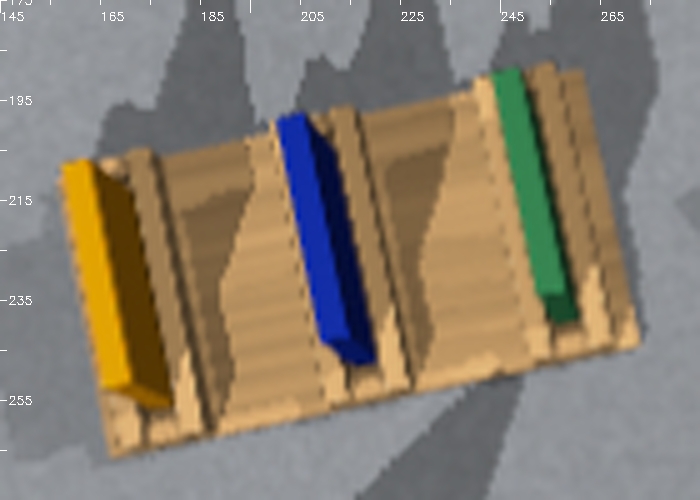

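View pics/c2.png

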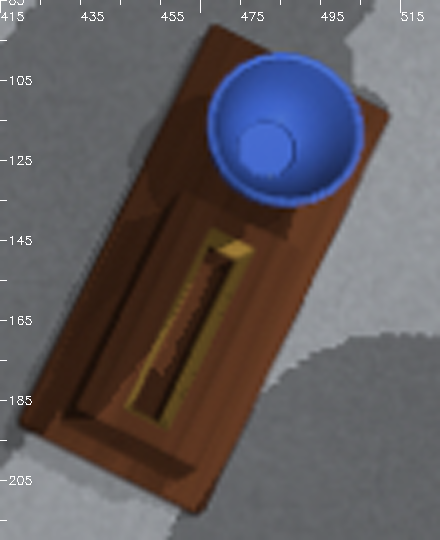

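View pics/c3.png

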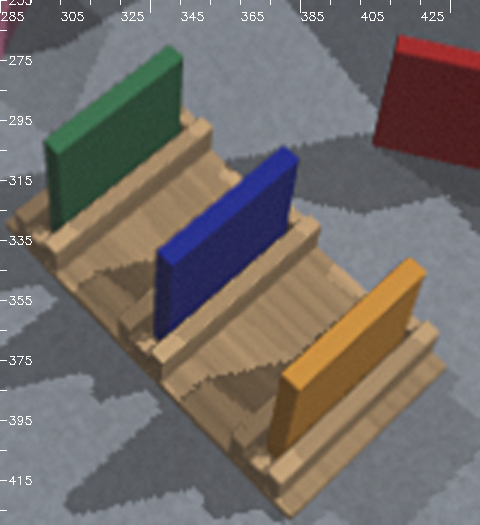

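View pics/c4.png

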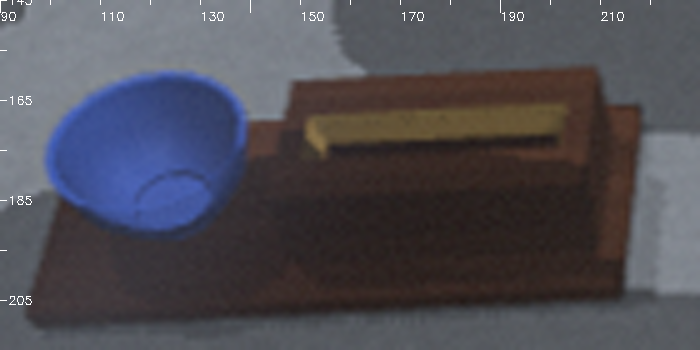

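```bash
cat > h.py <<'E'
import numpy as np,cv2,pickle
def load(n): return pickle.load(open(n,"rb"))
def proj(s,P):
    P=np.atleast_2d(P);V=s["view"];c=P@V[:3,:3].T+V[:3,3]
    u=np.stack([c[:,0]/-c[:,2],-c[:,1]/-c[:,2]],1);r2=(u**2).sum(1,keepdims=True)
    return u*(1+s["k1"]*r2)*[s["fx"],s["fy"]]+[s["cx"],s["cy"]]
def back(s,px,z):
    K=np.array([[s["fx"],0,s["cx"]],[0,s["fy"],s["cy"]],[0,0,1]])
    u=cv2.undistortPoints(np.array(px,float).reshape(-1,1,2),K,np.array([s["k1"],0,0,0,0.]))[:,0]
    d=np.c_[u[:,0],-u[:,1],-np.ones(len(u))];V=s["view"];R=V[:3,:3].T;o=-R@V[:3,3];w=d@V[:3,:3]
    return o+w*((z-o[2])/w[:,2:])
def cr(p,f,x,y): return [((a+.5)/f-.5+x,(b+.5)/f-.5+y) for a,b in p]
E
python3 - <<'E'
from h import *
from scipy.optimize import least_squares
t=load("top0.pkl");s=load("scene0.pkl")
np.set_printoptions(precision=4,suppress=True)
def rep(n,P):
    print(n,P[:,:2].tolist(),"mean",P.mean(0))
for n,c in dict(blue=[(279,119),(305,113),(349,332),(322,345)],amber=[(62,163),(90,158),(131,378),(105,392)],green=[(494,72),(519,68),(567,288),(541,296)]).items():
    P=back(t,cr(c,5,145,175),.108);m=P.mean(0);d=(P[0]+P[1]-P[2]-P[3])/2
    print(n,m,"len",np.linalg.norm(d),"th",np.linalg.norm(P[0]-P[1]),"ang",np.degrees(np.arctan2(d[1],d[0])))
P=back(s,cr([(156,252),(283,148),(298,156),(172,263)],3,285,255),.108);m=P.mean(0);d=(P[1]+P[2]-P[0]-P[3])/2
print("blue scene",m,np.linalg.norm(d),np.degrees(np.arctan2(d[1],d[0])))
P=back(s,cr([(155,337)],3,285,255),.034);print(P)
Q=back(t,cr([(213,228),(255,243),(167,427),(124,405)],4,415,85),.051);m=Q.mean(0);d=(Q[0]+Q[1]-Q[2]-Q[3])/2
print("slot",m,np.linalg.norm(d),"w",np.linalg.norm(Q[0]-Q[1]),np.degrees(np.arctan2(d[1],d[0])))
b=back(t,cr([(285,130)],4,415,85),.054)[0];d=b-m;print("bowl",b,np.linalg.norm(d[:2]),np.degrees(np.arctan2(d[1],d[0])))
# scene far flare edge
Q=back(s,cr([(307,120),(568,103)],5,90,145),.051);print("scene far edge",Q)
b=back(s,cr([(147,149)],5,90,145),.054)[0];print("bowl sc",b)
E
```

```text
blue [0.501  0.2072 0.108 ] len 0.08868143050562238 th 0.010313595601616578 ang 11.57039282706783
amber [0.4838 0.2907 0.108 ] len 0.0892188954126691 th 0.01100172923392003 ang 11.571325658102138
green [0.5186 0.1237 0.108 ] len 0.0889972583349714 th 0.009815643549837333 ang 12.10964594355538
blue scene [0.5014 0.2068 0.108 ] 0.08841656227413601 -168.16645161782904
[[0.552  0.2216 0.034 ]]
slot [ 0.6205 -0.3083  0.051 ] 0.10818012765450698 w 0.02331987454103786 -27.740353831983214
bowl [ 0.7245 -0.3623  0.054 ] 0.1172401239671576 -27.423518085284332
scene far edge [[ 0.6638 -0.3429  0.051 ]
 [ 0.5653 -0.2954  0.051 ]]
bowl sc [ 0.7275 -0.3577  0.054 ]
```

The crops confirm it: the only blue plate is the one in the middle groove, and the slot is in the dark stand carrying the blue bowl. The top and scene views agree to about 1 mm. Next I'll check the stand angle along its long edges and work out the first moves.

```bash
cat >> h.py <<'E'
from scipy.spatial.transform import Rotation as Rn
def goal(st,pos,ang):
    R=Rn.from_quat(st["tool_rot"]);a=np.radians(ang)
    Rt=Rn.from_matrix(np.array([[np.cos(a),np.sin(a),0],[np.sin(a),-np.cos(a),0],[0,0,-1]]))
    return np.round(R.inv().apply(np.array(pos)-st["tcp_pos"])*1000,1),np.round(np.degrees((R.inv()*Rt).as_rotvec()),2)
E
python3 - <<'E'
from h import *
t=load("top0.pkl")
from station import manip
for c in ([(213,25),(22,425)],[(388,110),(200,513)]):
  for z in(.0,.012):
    P=back(t,cr(c,4,415,85),z);d=P[0]-P[1];print(z,np.degrees(np.arctan2(d[1],d[0])),P[:,:2].tolist())
st=manip.sense()
print(goal(st,(.45,-.15,.25),11.7),goal(st,(.501,.207,.16),11.7))
E
```

```text
0.0 -26.83532487424258 [[0.8016794747029097, -0.34239298490229697], [0.5780320220734467, -0.22924740340733926]]
0.012 -26.8353248742426 [[0.7971957913033124, -0.33885807106493987], [0.5756558146125988, -0.22677868365255674]]
0.0 -27.00551098837668 [[0.7541472886504503, -0.43816728120185866], [0.530159579890129, -0.3240127044190715]]
0.012 -27.00551098837671 [[0.7501115108149181, -0.4337298664746909], [0.5282344842968402, -0.32065099174457323]]
(array([ 382.1, -343.6,  -18.8]), array([-0.11, -0.01,  6.16])) (array([ 540.2, -667.5,   71.9]), array([-0.11, -0.01,  6.16]))
```

Request:
drive_tool(motion=[45,-40,-10,0,0,1,85,92,-83,-19,0,0,2,85,138,-124,-19,0,0,3,85,185,-166,-19,0,0,4,85,231,-208,-19,0,0,5,85,278,-250,-19,0,0,6,85,324,-292,-19,0,0,6.2,85,370,-333,-19,0,0,6.2,85])

```text
t: 1.1
tcp_pos: [0.4419, -0.1625, 0.2501]
tool_rot: [0.995, 0.101, -0.0, -0.001]
force: [0.9, 0.6, -0.1]
finger_gap: 0.996
```

```bash
python3 - <<'E'
from h import *
from station import manip
st=manip.sense();print(st["t"],st["tcp_pos"],st["q"])
print(goal(st,(.501,.207,.2),11.7))
E
```

```text
1.1 [ 0.44194595 -0.16252761  0.25011191] [-5.91311910e-01  2.94948425e-01  1.78304901e+00  1.66070222e-03
  1.06488568e+00  7.75445915e-01]
(array([ 132.4, -349.9,   50.8]), array([-0.11, -0.01, -0.06]))
```

Request:
drive_tool(motion=[19,-50,0,0,0,0,85,38,-100,0,0,0,0,85,57,-150,0,0,0,0,85,76,-200,10,0,0,0,85,95,-250,20,0,0,0,85,114,-300,30,0,0,0,85,132,-350,45,0,0,0,85,132,-350,50,0,0,0,85])

```text
t: 2.1
tcp_pos: [0.4999, 0.2101, 0.1996]
tool_rot: [0.995, 0.104, -0.001, -0.001]
force: [0.0, -0.0, 1.2]
finger_gap: 0.995
```

```bash
python3 - <<'E'
from h import *
from station import manip
st=manip.sense();print(st["t"],st["tcp_pos"],st["q"])
print(goal(st,(.5012,.207,.073),11.7))
s=manip.snapshot("top");cv2.imwrite("pics/t1.png",s["color"][:,:,::-1])
c=manip.snapshot("scene")["color"][:,:,::-1];cv2.imwrite("pics/s1.png",cv2.resize(c[100:440,230:500],None,fx=1.7,fy=1.7))
E
```

```text
2.1 [0.49988938 0.21014158 0.19955136] [0.19038664 0.45851141 1.67405329 0.00296952 1.01022719 1.55101849]
(array([  0.8,   3.7, 126.5]), array([-0.15,  0.07,  0.25]))
```

View pics/s1.png

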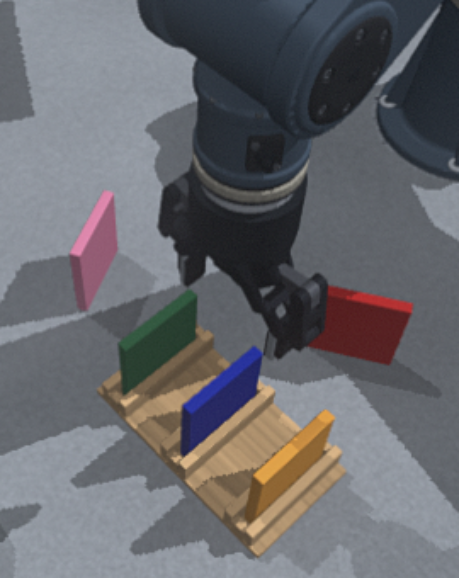

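The fingers straddle the blue plate at crop (220,400), with the amber and green plates clear on either side. I'll descend.

Request:
drive_tool(motion=[0.5,2,25,0,0,0.2,85,1,4,55,0,0,0.2,80,1,4,85,0,0,0.2,70,1,4,110,0,0,0.2,60,1,4,124,0,0,0.2,50,1,4,127,0,0,0.2,40,1,4,127,0,0,0.2,40], force=50)

```text
t: 3.08
tcp_pos: [0.5014, 0.2031, 0.0733]
tool_rot: [0.995, 0.1, -0.001, -0.001]
force: [0.1, 1.2, -0.9]
finger_gap: 0.473
```

```bash
python3 - <<'E'
from h import *
from station import manip
st=manip.sense();print(st)
print(goal(st,(.5012,.207,.073),11.7))
c=manip.snapshot("scene")["color"][:,:,::-1];cv2.imwrite("pics/s2.png",cv2.resize(c[180:440,260:460],None,fx=2.3,fy=2.3))
E
```

```text
{'t': 3.075, 'q': array([0.17743646, 0.65572574, 1.76879557, 0.00204856, 0.71880899,
       1.54590889]), 'qd': array([ 0.00902402, -0.0112111 , -0.00607401,  0.00180194,  0.00194348,
       -0.00158916]), 'tau': array([-1.37253050e-01, -4.09967709e+01, -9.39446300e+00, -1.86238576e-03,
        1.01767891e-02, -7.73447046e-04]), 'tcp_pos': array([0.50144994, 0.20309835, 0.07333112]), 'tool_rot': array([ 9.94964503e-01,  1.00221896e-01, -9.17641968e-04, -6.05641500e-04]), 'force': array([ 0.1246795 ,  1.21861145, -0.8813612 ]), 'ft_torque': array([ 0.01425039, -0.0111848 ,  0.02605772]), 'finger_gap': 0.4734432144804378}
(array([ 0.5, -3.9,  0.3]), array([-0.08,  0.1 , -0.2 ]))
```

View pics/s2.png

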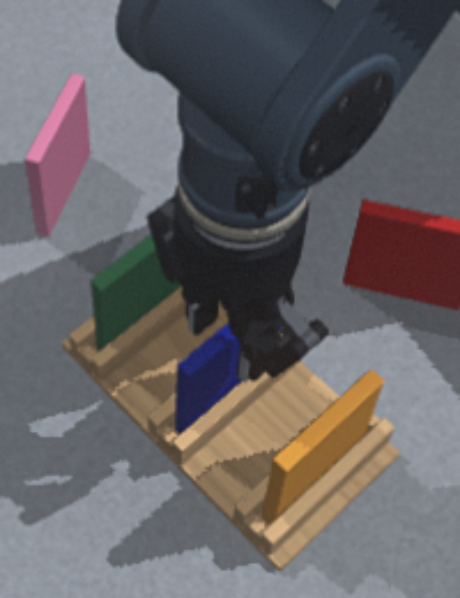

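Request:
drive_tool(motion=[0.5,-4,0,0,0,0,40,0.5,-4,0,0,0,0,40,0.5,-4,0,0,0,0,40])

```text
t: 3.5
tcp_pos: [0.5013, 0.2075, 0.0739]
tool_rot: [0.995, 0.101, -0.0, -0.001]
force: [0.4, -0.3, 0.7]
finger_gap: 0.47
```

```bash
python3 - <<'E'
from h import *
from station import manip
st=manip.sense();print(st["tcp_pos"],st["force"])
print(goal(st,(.5012,.207,.073),11.7))
E
```

```text
[0.50134601 0.20754809 0.07387602] [ 0.44873751 -0.28950213  0.70669872]
(array([-0.3,  0.5,  0.9]), array([-0.08,  0.03, -0.15]))
```

Now close the fingers on the plate.

Request:
drive_tool(motion=[0,0.5,0,0,0,0,25,0,0.5,0,0,0,0,15,0,0.5,0,0,0,0,8,0,0.5,0,0,0,0,4,0,0.5,0,0,0,0,4,0,0.5,0,0,0,0,4], force=50)

```text
t: 4.25
tcp_pos: [0.5016, 0.2071, 0.074]
tool_rot: [0.995, 0.101, -0.0, -0.001]
force: [-0.1, -0.2, 2.2]
finger_gap: 0.132
```

```bash
python3 - <<'E'
from station import manip
st=manip.sense();print(st["tcp_pos"],st["force"],st["ft_torque"],st["finger_gap"]*85.4,st["tau"])
E
```

```text
[0.5016323  0.20706157 0.07399156] [-0.12398573 -0.18115202  2.20980837] [-0.03765031  0.03113811 -0.01126754] 11.257279897518982 [ 1.05848915e-01 -4.07033193e+01 -9.26098287e+00  6.31103804e-02
  2.90982256e-02  1.24640629e-02]
```

Gripped, at about 11.3–12 mm opening with no side force. I'll lift straight up, slowly at first.

Request:
drive_tool(motion=[0,0,-8,0,0,0,4,0,0,-20,0,0,0,4,0,0,-40,0,0,0,4,0,0,-70,0,0,0,4,0,0,-105,0,0,0,4,0,0,-140,0,0,0,4,0,0,-170,0,0,0,4,0,0,-180,0,0,0,4])

```text
t: 5.25
tcp_pos: [0.5024, 0.207, 0.2564]
tool_rot: [0.995, 0.101, 0.002, -0.001]
force: [0.1, -0.3, -2.4]
finger_gap: 0.136
```

```bash
python3 - <<'E'
from h import *
from station import manip
st=manip.sense();print(st["t"],st["tcp_pos"],st["q"],st["force"],st["finger_gap"]*85.4)
print(goal(st,(.53,-.05,.26),-8))
print(goal(st,(.6205,-.3083,.25),-27))
c=manip.snapshot("scene");pickle.dump(c,open("s3.pkl","wb"));c=c["color"][:,:,::-1];cv2.imwrite("pics/s3.png",c)
t=manip.snapshot("top")["color"][:,:,::-1];cv2.imwrite("pics/t3.png",t)
E
```

```text
5.25 [0.5023921  0.20703574 0.25643591] [1.84436377e-01 3.85656292e-01 1.61150837e+00 1.44427896e-03
 1.14035256e+00 1.55297750e+00] [ 0.14575284 -0.31987851 -2.37979838] 11.607184483925508
(array([-24.4, 257.4,  -4. ]), array([-0.11, -0.22, 19.55]))
(array([ 12.5, 528.6,   5.8]), array([-0.15, -0.2 , 38.55]))
```

View pics/s3.png

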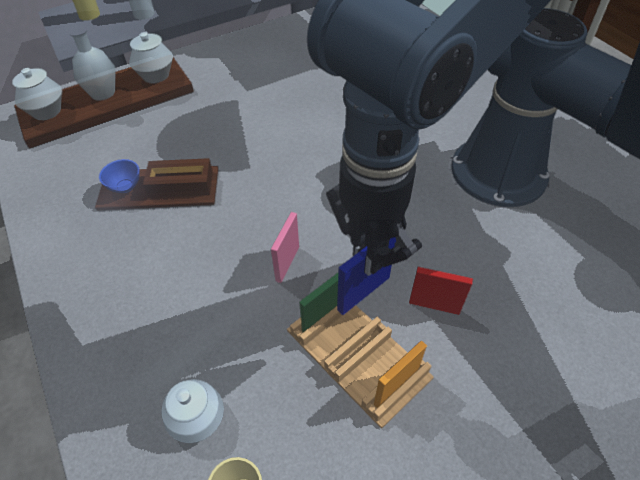

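The plate is lifted, with its bottom near scene (345,310). Green and amber haven't moved. I'll carry it to above the stand.

Request:
drive_tool(motion=[-4,25,-3,0,0,0,4,-12,65,-4,0,0,3,4,-18,110,-4,0,0,7,4,-22,160,-4,0,0,11,4,-24,210,-4,0,0,15,4,-24,257,-4,0,0,19,4,-18,305,-4,0,0,23,4,-12,350,-4,0,0,27,4])

```text
t: 6.35
tcp_pos: [0.5595, -0.1397, 0.2565]
tool_rot: [0.991, -0.136, -0.001, -0.002]
force: [0.6, 0.3, -2.3]
finger_gap: 0.132
```

```bash
python3 - <<'E'
from h import *
from station import manip
st=manip.sense();print(st["t"],st["tcp_pos"],st["q"],st["force"],st["finger_gap"]*85.4)
print(goal(st,(.6205,-.3083,.22),-27))
E
```

```text
6.35 [ 0.55945607 -0.13969085  0.25651027] [-0.43960883  0.43464952  1.52572787  0.00250213  1.18426315  1.40287002] [ 0.61227477  0.2819834  -2.28162591] 11.265109972854209
(array([104.3, 146. ,  35.8]), array([-0.14,  0.17, 11.38]))
```

Request:
drive_tool(motion=[20,35,0,0,0,3,4,45,70,5,0,0,6,4,70,105,10,0,0,9,4,90,130,20,0,0,11.4,4,104,146,30,-0.1,0.2,11.4,4,104,146,36,-0.1,0.2,11.4,4,104,146,36,-0.1,0.2,11.4,4,104,146,36,-0.1,0.2,11.4,4])

```text
t: 7.35
tcp_pos: [0.6201, -0.3067, 0.2202]
tool_rot: [0.973, -0.233, 0.0, -0.001]
force: [0.4, -0.8, -2.4]
finger_gap: 0.136
```

```bash
python3 - <<'E'
from h import *
from station import manip
st=manip.sense();print(st["t"],st["tcp_pos"],st["force"],st["finger_gap"]*85.4)
print(goal(st,(.6205,-.3083,.13),-27))
for n,(x,y,w,h,f) in dict(scene=(60,80,220,160,3),top=(390,60,180,200,3)).items():
    c=manip.snapshot(n);pickle.dump(c,open(n+"4.pkl","wb"));c=c["color"][:,:,::-1];cv2.imwrite(f"pics/{n}4.png",cv2.resize(c[y:y+h,x:x+w],None,fx=f,fy=f,interpolation=2))
E
```

```text
7.35 [ 0.6201076 -0.3067301  0.2202195] [ 0.37326153 -0.83640941 -2.44303478] 11.578080369842363
(array([ 1. ,  1.3, 90.2]), array([-0.06, -0.01,  0.06]))
```

View pics/scene4.png

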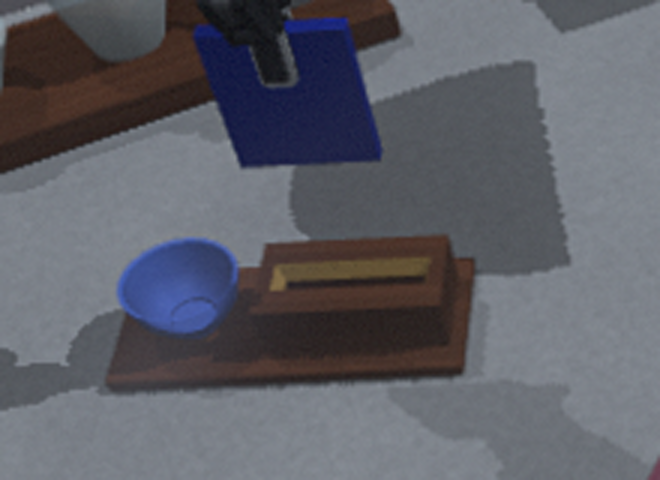

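View pics/top4.png

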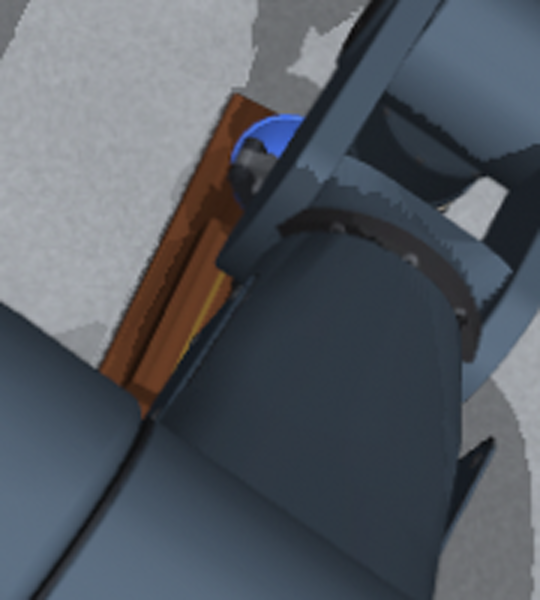

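Finger grips the plate near mid-width. I'll compare the plate's seen corners with the prediction for a plate held true in the hand.

```bash
python3 - <<'E'
from h import *
s=load("scene4.pkl");from station import manip
st=manip.sense();p=st["tcp_pos"].copy();a=np.radians(-27);d=np.array([np.cos(a),np.sin(a),0]);n=np.array([-np.sin(a),np.cos(a),0])
zb=p[2]-.066
c=s["color"][80:240,60:280,::-1];c=cv2.resize(c,None,fx=4,fy=4,interpolation=2)
for sn in(1,-1):
  P=np.array([p+d*sx*.045+n*sn*.006 for sx in(1,-1,-1,1)]);
  T=P.copy();T[:,2]=zb+.1;B=P.copy();B[:,2]=zb
  q=proj(s,np.vstack([T,B]))
  print(q)
  q=((q-[60,80]+.5)*4-.5)
  for k in(0,4): cv2.polylines(c,[np.round(q[k:k+4]).astype(int)],False,(0,255,255) if sn==1 else (0,255,0),1)
# slot mouth + floor
sl=np.array([.6205,-.3083,0])
for hx,hy,z in((.054,.013,.051),(.049,.008,.039)):
  q=proj(s,np.array([sl+d*i*hx+n*j*hy+[0,0,z] for i,j in((1,1),(-1,1),(-1,-1),(1,-1))]));q=((q-[60,80]+.5)*4-.5)
  cv2.polylines(c,[np.round(q).astype(int)],True,(255,255,0),1)
cv2.imwrite("pics/ov4.png",c[:,:800])
E
```

```text
[[123.63874262  91.26856334]
 [174.56001769  88.55423152]
 [174.56001769  88.55423152]
 [123.63874262  91.26856334]
 [139.90093438 135.45120359]
 [186.81672463 133.05418678]
 [186.81672463 133.05418678]
 [139.90093438 135.45120359]]
[[124.96383896  87.2196407 ]
 [175.45559985  84.5258106 ]
 [175.45559985  84.5258106 ]
 [124.96383896  87.2196407 ]
 [140.98134645 131.36780054]
 [187.53501351 128.98660738]
 [187.53501351 128.98660738]
 [140.98134645 131.36780054]]
```

View pics/ov4.png

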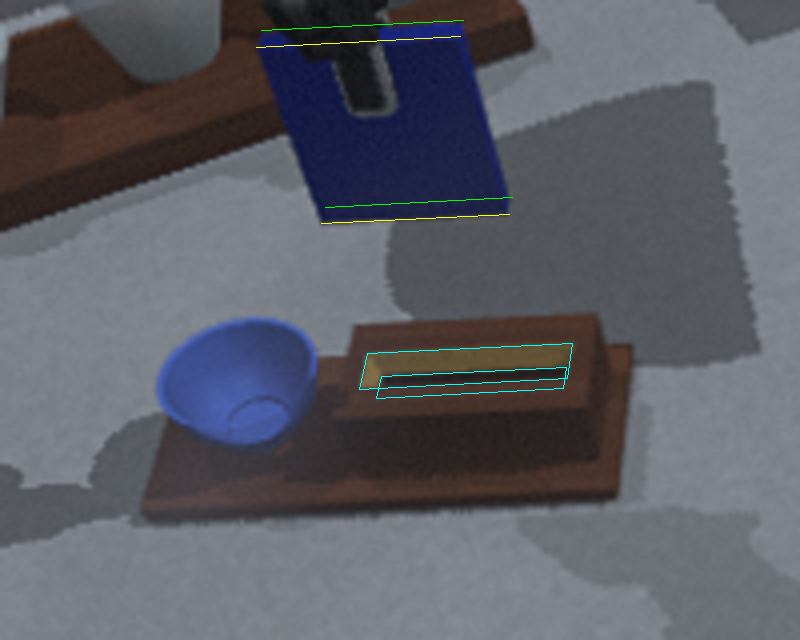

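The predicted outlines match the plate and the slot to within about 1 px. I'll make the final lateral correction and descend to just above the mouth.

Request:
drive_tool(motion=[1,1.3,15,0,0,0,4,1,1.3,35,0,0,0,4,1,1.3,55,0,0,0,4,1,1.3,75,0,0,0,4,1,1.3,90,0,0,0,4,1,1.3,96,0,0,0,4,1,1.3,96,0,0,0,4,1,1.3,96,0,0,0,4])

```text
t: 8.45
tcp_pos: [0.6214, -0.3092, 0.1256]
tool_rot: [0.972, -0.233, 0.002, 0.0]
force: [0.3, 1.6, -1.9]
finger_gap: 0.132
```

```bash
cat > chk.py <<'E'
import sys
from h import *
from station import manip
k=sys.argv[1]
st=manip.sense();print(st["t"],st["tcp_pos"],st["force"],st["ft_torque"],st["finger_gap"]*85.4)
print(goal(st,(.6205,-.3083,.078),-27))
s=manip.snapshot("scene");p=st["tcp_pos"].copy();a=np.radians(-27);d=np.array([np.cos(a),np.sin(a),0]);n=np.array([-np.sin(a),np.cos(a),0])
c=s["color"][80:240,80:280,::-1];c=cv2.resize(c,None,fx=4,fy=4,interpolation=2)
sl=np.array([.6205,-.3083,0])
for hx,hy,z in((.054,.013,.051),):
  q=proj(s,np.array([sl+d*i*hx+n*j*hy+[0,0,z] for i,j in((1,1),(-1,1),(-1,-1),(1,-1))]));q=((q-[80,80]+.5)*4-.5)
  cv2.polylines(c,[np.round(q).astype(int)],True,(255,255,0),1)
cv2.imwrite(f"pics/k{k}.png",c)
E
python3 chk.py 5
```

```text
8.45 [ 0.621444   -0.30924034  0.12562023] [ 0.33696508  1.60059113 -1.87332539] [ 0.00358294 -0.03614815 -0.0014193 ] 11.245718317993084
(array([-1.4, -0.4, 47.6]), array([-0.03, -0.19,  0.05]))
```

View pics/k5.png

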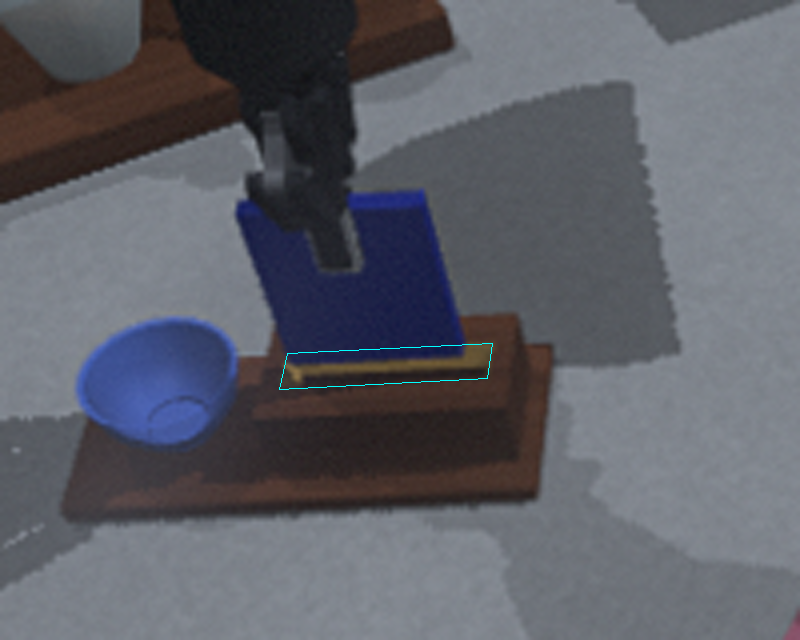

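```bash
cat > ov.py <<'E'
import sys
from h import *
from station import manip
st=manip.sense();print(st["t"],st["tcp_pos"])
R=Rn.from_quat(st["tool_rot"]).as_matrix();d=R[:,0];n=R[:,1]
s=manip.snapshot("scene");p=st["tcp_pos"]
x0,y0,f=130,110,8
c=cv2.resize(s["color"][y0:y0+75,x0:x0+100,::-1],None,fx=f,fy=f,interpolation=2)
def ln(P,col):
  q=(proj(s,np.array(P))-[x0,y0]+.5)*f-.5;cv2.polylines(c,[np.round(q).astype(int)],True,col,1);print(np.round(q).tolist())
B=[p+d*i*.045+n*j*.006+[0,0,-.066] for i,j in((1,1),(-1,1),(-1,-1),(1,-1))]
ln(B,(0,255,255)); ln([B[0],B[0]+[0,0,.1],B[0]],(0,255,255));
F=min(B,key=lambda b:1)
for b in B: ln([b,b-R[:,2]*.1],(0,255,255))
a=np.radians(-27);D=np.array([np.cos(a),np.sin(a),0]);N=np.array([-np.sin(a),np.cos(a),0]);sl=np.array([.6205,-.3083,.051])
ln([sl+D*i*.054+N*j*.013 for i,j in((1,1),(-1,1),(-1,-1),(1,-1))],(255,255,0))
cv2.imwrite(sys.argv[1],c)
E
python3 ov.py pics/ov6.png
```

```text
8.5 [ 0.62145631 -0.3092447   0.12573583]
[[190.0, 459.0], [537.0, 442.0], [532.0, 474.0], [183.0, 491.0]]
[[190.0, 459.0], [78.0, 154.0], [190.0, 459.0]]
[[190.0, 459.0], [80.0, 154.0]]
[[537.0, 442.0], [454.0, 136.0]]
[[532.0, 474.0], [448.0, 168.0]]
[[183.0, 491.0], [71.0, 187.0]]
[[158.0, 538.0], [575.0, 517.0], [585.0, 447.0], [174.0, 467.0]]
```

View pics/ov6.png

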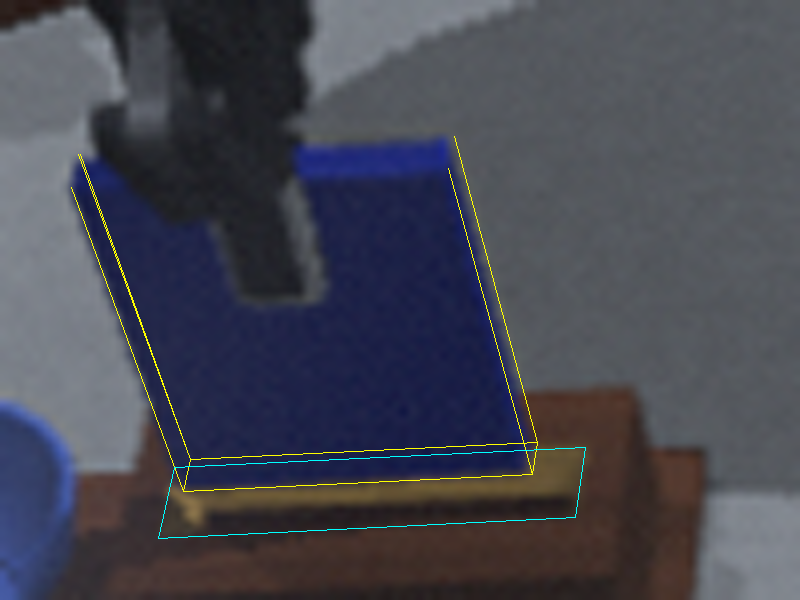

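The plate outline agrees with the pose reading to within 1 mm and sits centred over the slot. I'll correct by -1.4/-0.4 mm and enter the flare slowly.

Request:
drive_tool(motion=[-1.4,-0.4,0,0,-0.2,0,4,-1.4,-0.4,4,0,-0.2,0,4,-1.4,-0.4,8,0,-0.2,0,4,-1.4,-0.4,12,0,-0.2,0,4,-1.4,-0.4,16,0,-0.2,0,4,-1.4,-0.4,20,0,-0.2,0,4,-1.4,-0.4,24,0,-0.2,0,4,-1.4,-0.4,24,0,-0.2,0,4])

```text
t: 9.55
tcp_pos: [0.6201, -0.308, 0.1012]
tool_rot: [0.972, -0.233, -0.001, -0.0]
force: [0.2, 0.6, -2.4]
finger_gap: 0.132
```

```bash
python3 chk.py 7; python3 ov.py pics/ov7.png
```

```text
9.55 [ 0.62013169 -0.3080468   0.10119276] [ 0.19312979  0.60512175 -2.43936946] [ 0.03393291  0.02214154 -0.02066673] 11.233326902311184
(array([ 0.5,  0.1, 23.2]), array([-0.04,  0.07,  0.05]))
9.6 [ 0.62030033 -0.30814008  0.10149424]
[[220.0, 527.0], [561.0, 510.0], [556.0, 542.0], [214.0, 560.0]]
[[220.0, 527.0], [113.0, 234.0], [220.0, 527.0]]
[[220.0, 527.0], [113.0, 234.0]]
[[561.0, 510.0], [480.0, 215.0]]
[[556.0, 542.0], [474.0, 247.0]]
[[214.0, 560.0], [105.0, 266.0]]
[[158.0, 538.0], [575.0, 517.0], [585.0, 447.0], [174.0, 467.0]]
```

View pics/ov7.png

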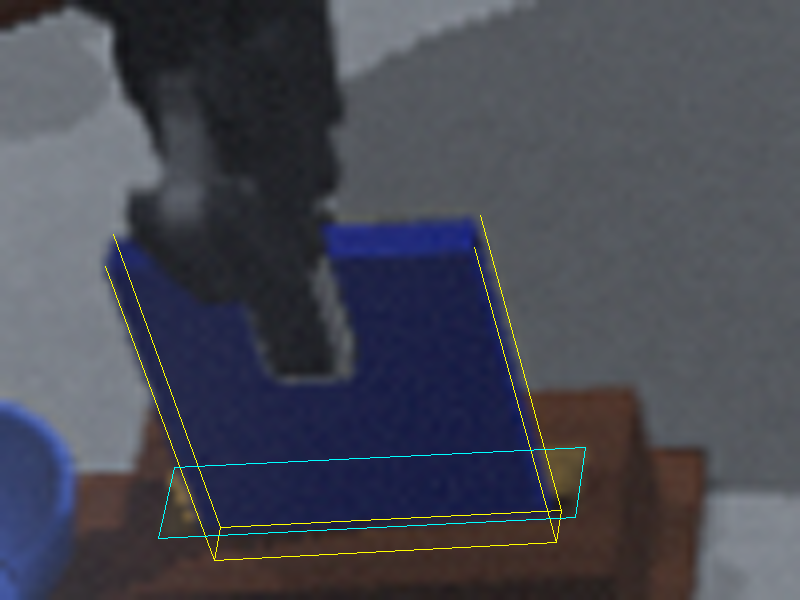

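The plate bottom is 16 mm inside the slot with no contact force. I'll continue down.

Request:
drive_tool(motion=[0.3,0.1,4,0,0,0,4,0.3,0.1,8,0,0,0,4,0.3,0.1,12,0,0,0,4,0.3,0.1,16,0,0,0,4,0.3,0.1,19,0,0,0,4,0.3,0.1,21.5,0,0,0,4,0.3,0.1,22.5,0,0,0,4,0.3,0.1,22.5,0,0,0,4])

```text
t: 10.65
tcp_pos: [0.6207, -0.3085, 0.0792]
tool_rot: [0.972, -0.233, -0.0, -0.0]
force: [-0.4, 0.8, -3.0]
finger_gap: 0.134
```

```bash
python3 chk.py 8
```

```text
10.65 [ 0.62068665 -0.30845873  0.0791843 ] [-0.42279384  0.8084622  -3.048105  ] [-0.01476071 -0.00311513 -0.03034724] 11.447719980499047
(array([-0.2, -0.1,  1.2]), array([-0.03,  0.01,  0.05]))
```

View pics/k8.png

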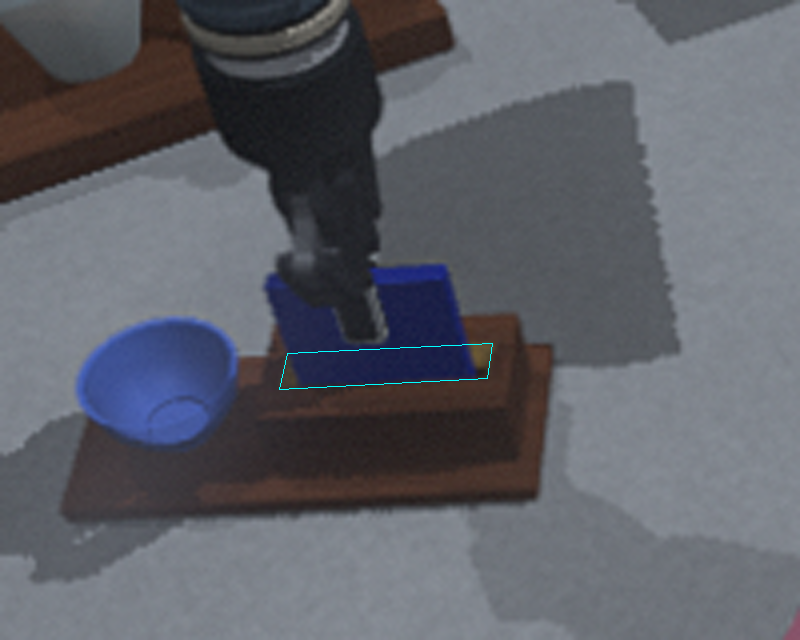

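Nearly home, about 1 mm to go. I'll ease down until the floor takes load.

Request:
drive_tool(motion=[-0.2,0,0.7,0,0,0,4,-0.2,0,1.4,0,0,0,4,-0.2,0,1.8,0,0,0,4,-0.2,0,1.8,0,0,0,4])

```text
t: 11.2
tcp_pos: [0.6207, -0.3085, 0.078]
tool_rot: [0.972, -0.233, 0.0, -0.0]
force: [-1.0, 0.3, 1.4]
finger_gap: 0.13
```

Request:
drive_tool(motion=[0,0,0.6,0,0,0,4,0,0,1,0,0,0,4,0,0,1,0,0,0,4])

```text
t: 11.58
tcp_pos: [0.6207, -0.3085, 0.078]
tool_rot: [0.972, -0.233, 0.0, -0.0]
force: [-1.7, 0.7, 4.9]
finger_gap: 0.133
```

The floor carries the load: the force rose to +4.9 N and the TCP stopped at exactly 0.078. I'll release and retreat upward.

Request:
drive_tool(motion=[0,0,0,0,0,0,11,0,0,0,0,0,0,16,0,0,0,0,0,0,25,0,0,0,0,0,0,35,0,0,0,0,0,0,45,0,0,0,0,0,0,45])

```text
t: 12.32
tcp_pos: [0.6207, -0.3085, 0.078]
tool_rot: [0.972, -0.233, 0.0, -0.0]
force: [0.6, 0.2, 0.7]
finger_gap: 0.526
```

```bash
python3 chk.py 9
```

```text
12.325 [ 0.62073226 -0.30849793  0.07800318] [0.63582125 0.17107414 0.67197527] [ 0.0003211  -0.00509209 -0.01570377] 44.90388771705099
(array([-0.3, -0.1,  0. ]), array([-0.02, -0.04,  0.06]))
```

View pics/k9.png

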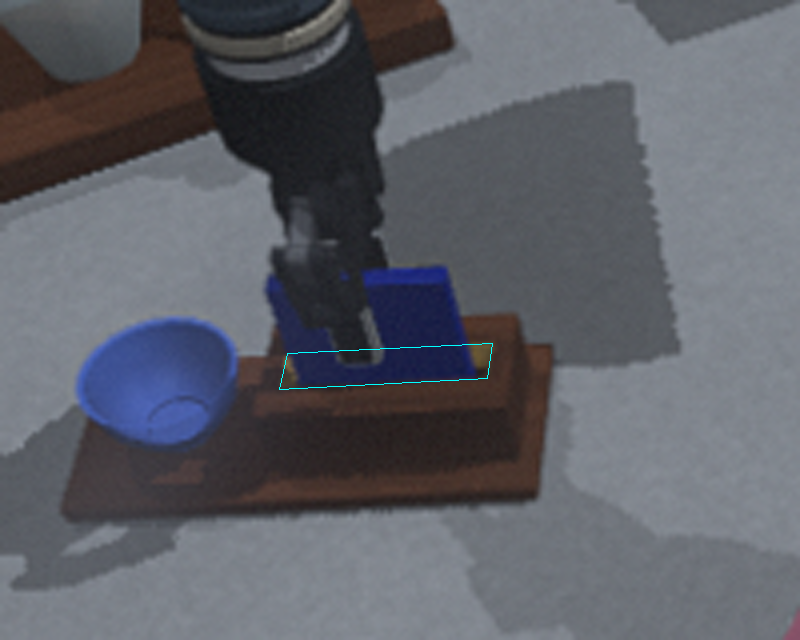

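Request:
drive_tool(motion=[0,0,-15,0,0,0,45,0,0,-40,0,0,0,45,0,0,-70,0,0,0,45,0,0,-105,0,0,0,45,0,0,-140,0,0,0,45,-50,0,-150,0,0,0,45,-100,0,-150,0,0,0,45,-150,0,-150,0,0,0,45])

```text
t: 13.38
tcp_pos: [0.4859, -0.24, 0.2294]
tool_rot: [0.973, -0.233, 0.002, 0.001]
force: [0.6, 0.2, 0.0]
finger_gap: 0.525
```

```bash
python3 chk.py 10; python3 - <<'E'
from h import *
from station import manip
c=manip.snapshot("scene")["color"][:,:,::-1];cv2.imwrite("pics/s10.png",c)
s=manip.snapshot("scene");x0,y0,f=140,130,9
c=cv2.resize(s["color"][y0:y0+60,x0:x0+85,::-1],None,fx=f,fy=f,interpolation=2)
a=np.radians(-27);D=np.array([np.cos(a),np.sin(a),0]);N=np.array([-np.sin(a),np.cos(a),0]);sl=np.array([.6205,-.3083,.112])
q=(proj(s,np.array([sl+D*i*.045+N*j*.006 for i,j in((1,1),(-1,1),(-1,-1),(1,-1))]))-[x0,y0]+.5)*f-.5
cv2.polylines(c,[np.round(q).astype(int)],True,(0,255,255),1);cv2.imwrite("pics/f10.png",c)
E
```

```text
13.375 [ 0.48585889 -0.24004064  0.22937212] [0.59856859 0.16838169 0.04115498] [-0.00556518  0.02427421  0.05029412] 44.86423675518473
(array([150.5,  -0.2, 151.9]), array([ 0.02, -0.19,  0.06]))
```

View pics/f10.png

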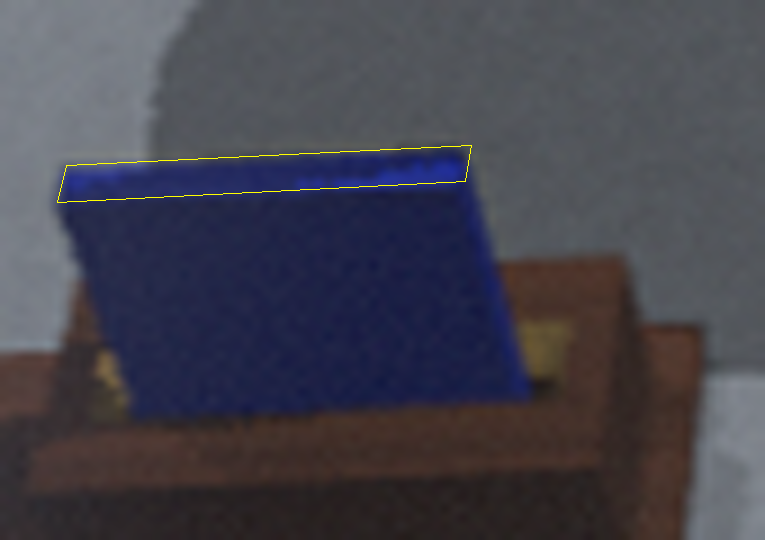

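View pics/s10.png

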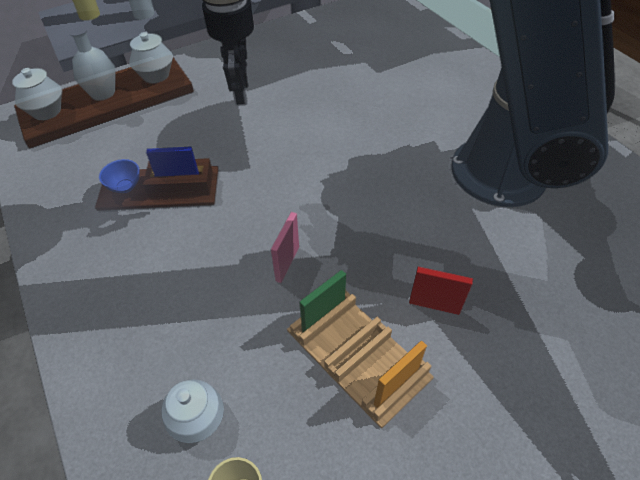

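The blue plate stands in the slot. Its top edge, at crop (60–470, 150–200), matches the predicted home outline. Green (323,300) and amber (402,374) are where they started, and the arm is clear.

```bash
python3 -c "
from station import manip
print(manip.sense()['qd'].round(3)); print(manip.sign_off())"
```

```text
[-0.001  0.037 -0.114  0.003 -0.03   0.002]
the job is handed in; nothing more can be done
None
```

I took the blue plate from the middle groove of the rack and lowered it upright into the slot of the dark stand by the blue bowl. I kept hold of it until it touched the slot floor, then let go and moved the arm clear. The job was handed in at about 13.5 s.

- **Seating:** At the floor the force rose from -3.0 to +4.9 N and the tool stopped at the predicted height of 0.078 m. After release, the plate's top edge in the scene camera matched the predicted home outline to within about 1 px (about 2 mm).
- **Other plates:** Amber and green are at the same scene-camera pixels as at the start.
- **Disagreements:** None at the end. One pose reading before the grasp was taken while the arm was still settling, which put me 4 mm off sideways; I corrected that before closing the fingers.
- **At hand-in:** The arm was clear of everything but still settling slightly (0.11 rad/s at most).

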